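# Close the fixings box: fold the cover over and tuck it under the lip

### The job

Close the plywood fixings box with your fingertips: push the blue cover over and down until it lies flat on the box, then, keeping it down, push its yellow rib towards the red lip so that the cover's free edge slides beneath the lip as far as it will go, and let go. Work gently; do not pinch or lift anything, and leave the two fixings in the box and everything else on the bench where they are.

Things in the scene. Friction and masses are not known exactly. Their poses are not given: they have to be found in the camera images.
- case: Plywood fixings box, screwed to the bench; open compartment in the middle. Its x points from hinge side to lip side, y along the hinge, z up; origin at bench level. It spans x -81 to 89 mm, y +-60 mm; plywood top at 46 mm, steel hinge cheeks beside the cover to 60 mm. The cover's hinge pin lies along y at x = -75 mm + cover_slide, z = 52.5 mm.
- cover (a joint): Hinge of the blue cover, rad: 0 = flat on the box (top face at z = 54.5 mm), 1.57 = upright, more = leaning back from the lip. Starts at 1.5 to 2.1. A weak spring lifts it back to about 1.45 unless held (1 N at the free edge) or caught under the lip (then 0 to 0.05). Plate 120 mm from pin to free edge, 100 mm wide, 4 mm thick; the pin lies in its mid-plane.
- cover_slide (a joint): The hinge pin runs in slots, so the whole cover slides along the box's x; value in m: 0 = right back (cover clear of the lip), 0.028 = end stop, fully home under the lip. Starts within 4 mm of 0, has 4 N of friction and stays where it is left.
- cover_rib (a point): Yellow rib on the cover's outer face (on top when closed), for pushing: this point is the middle of the foot of its hinge-side face, 78 mm from the pin. Rib 8 mm high, 6 mm thick, 70 mm wide along the box's y. Axes: x from pin to free edge, z out of the outer face.
- cover_edge (a point): Middle of the cover's free edge, 120 mm from the pin, in the plate's mid-plane.
- lip_mouth (a point): Red retaining lip fixed on the box, 110 mm wide. This point is the front of its flat underside, at x = 61, z = 58 mm in the box's frame (3.5 mm above the flat cover). A sloping lead-in reaches 9 mm farther towards the hinge, rising 6 mm; lip top at 66 mm. The flat cover's free edge lies 16 mm short of this point when right back, 12 mm past it when home.
- dowel: Wooden dowel lying loose in the box, 18 mm thick, 50 mm long. Leave it in.
- standoff: Small brass standoff standing loose in the box, 24 mm thick at the foot and 24 mm high. Leave it in.
- screwdriver: Screwdriver, 180 mm, lying to the right of the box. Leave alone.
- offcut: Wooden offcut 90 x 45 x 35 mm, to the left of the box. Leave alone.
- pot: Small grey plastic pot, 64 mm wide, 60 mm high, beyond the box. Leave alone.
- glue: White glue bottle, 54 mm wide, 130 mm high, on the bench to one side. Leave alone.
- varnish: Varnish can with green label, 70 mm wide, 90 mm high, on the bench to one side. Leave alone.
- mallet: Wooden mallet, head 100 x 60 x 65 mm with its handle along -y, on the bench to one side. Leave alone.

How it is judged (in metres and radians):
At the end, for the whole second after the job is handed in: The cover lies flat (hinge below 0.08 rad) and at rest, slid at least 21 mm of its 28 mm, with its free edge at least 4 mm past the front of the lip's flat underside and below it; the dowel and the standoff are still in the box (value of joint cover below 0.08 rad and value of joint cover_slide above 0.021 m and x of cover_edge in the frame of lip_mouth above 0.004 m and z of cover_edge in the frame of lip_mouth below 0 m and velocity of joint cover between -0.05 and 0.05 rad/s and x of dowel in the frame of case between -0.045 and 0.058 m and y of dowel in the frame of case between -0.055 and 0.055 m and z of dowel in the frame of case between -0.01 and 0.045 m and x of standoff in the frame of case between -0.045 and 0.058 m and y of standoff in the frame of case between -0.055 and 0.055 m and z of standoff in the frame of case between -0.01 and 0.045 m); the robot touches nothing.
It fails at once if the box or its cover is pushed or pinched with more than 35 N (contact force between any of the fingers, the arm and case above 35 N).
It fails at once if a fixing in the box is taken hold of, lifted or moved more than 30 mm (distance of any of dowel, standoff from where it was at the start of the episode above 0.03 m or contact force between the fingers and dowel above 5 N or contact force between the fingers and standoff above 5 N).
It fails at once if a thing standing on the bench is lifted, knocked over or moved more than 30 mm (distance of any of screwdriver, offcut, pot, glue, varnish, mallet from where it was at the start of the episode above 0.03 m or height (world z) of any of offcut, pot, glue, varnish, mallet above 0.04 m).
It also fails if it takes over 48 s, if anything falls off the work surface, if the arm or the gripper's body presses on something with over 40 N, if the wrist force passes 120 N, or if a joint passes its speed limit or range.

### The arm

A 7-joint arm with a two-finger parallel gripper is mounted at the origin on the work surface. World frame = base frame: x ahead of the robot, y to its left, z up, the work surface at z = 0. Lengths are in m, angles in degrees, forces in N, time in s.
With the tool pointing down it reaches from about 0.425 to 0.875 m from the base axis. Payload 4.7 kg.
Tool frame: the origin (TCP) lies between the finger pads; the fingertips stand 11 mm ahead of it and the grasp point (between the pads) lies 8 mm behind it (env.tcp_to_tips is the distance from the TCP to the fingertips, in m); z points along the fingers, y is the line along which they close (so a half turn about z gives the same grasp; the last joint's range is limited). The gripper opens to 87 mm and grips with 3 to 60 N. Pads are 19 mm wide; open, the fingers measure 117 mm over their backs; the gripper's body (75 mm by 190 mm) begins 51 mm behind the grasp point.
Start: joints at [-66.285, 18.392, -4.016, 83.108, 1.295, 78.541, -3.26], TCP at [0.253, 0.599, 0.234] pointing down, gripper open.
Joint ranges: [-163.93, 163.93], [-17.29, 119.83], [-79.2, 71.16], [3.27, 140.29], [-89.18, 269.18], [5.43, 117.66], [-154.24, 154.24]. Speed limits (degrees/s): [147.25, 147.25, 180, 180, 180, 180, 180].

### API

Orientations are given as [roll, pitch, yaw] about the fixed x, y, z axes, in that order (R = Rz(yaw) Ry(pitch) Rx(roll)).
In Python, from cell import env, viewer gives the robot as it stands.
- The arm moves only by the tool step_arm, never from a script. Its arguments are lists of equal length, an entry for each row: "delta_pos": the shift along the tool's x, y, z in units of 0.2 m (1.0 is 0.2 m), a list of three; "rot": the turn, a rotation vector about the tool's x, y, z in units of 1.5 rad (1.0 is 1.5 rad), a list of three; "gripper": the gripper command: -1 is shut, 1 is fully open, values between are in proportion. A call has 1 to 20 rows; each row is the pose to reach, as a shift and turn from the pose commanded when the call began, along the tool's axes at that moment; what a row does not reach only later rows make up. A row lasts 1/8 s, in which the tool goes at most 62.5 mm and 10.7 degrees, less where a joint would pass 70% of its speed; a pose out of reach is approached as far as the arm can. A call with a number of a shift or a turn outside -1 to 1 is refused whole. A call with a gripper value outside its range is refused whole. The fingers move at their own pace and stop on an object; "squeeze" is the grip in N (left out, the last holds). Time passes only in rows, so rows that repeat a pose let the fingers close. It gives the time, the measured TCP pose, the force, the opening and the grip force at its end, in the units of the state.
- env.get_obs(): the state, without advancing time (a new reading comes with each control period).
- viewer.read_camera(name): name is "scene" or "top" or "wrist"; returns a dict with "img" (480x640x3 uint8, red, green, blue), "fx", "fy", "cx", "cy" (pixels), "pose" (4x4, takes a point from camera to world coordinates). Camera axes: x right, y down, z forward; pixel columns grow to the right and rows downward; lengths in m; the calibration is good to about 2 mm. A picture is of the moment at which its call begins. There is no depth.
- env.sign_off(): hands the job in; it is judged then, once.
The state is a dict: "time_s": time; "qpos": joint angles; "joint_velocities": joint speeds; "effort": joint torques, N m; "tool_pos": TCP position; "tool_rot": TCP orientation; "force": force on the tool from outside, world axes, zero at the start; "wrist_torque": the same for the moment, N m; "grip_width": finger opening in m; "grasp_force": force on a finger pad.
Only numpy, scipy, OpenCV 4.12 (cv2) and the standard library are available. Lean on these libraries where they do the work, as an engineer would, in place of code of your own. Each camera call takes 0.05 s, during which the arm holds its last target. There are 200 camera calls.

## Working session

There is one attempt and no reset: what is moved stays moved. The work goes in short steps, Python scripts to look and compute and a tool call to move; the robot and the scene stay as the last step left them, time stands still between calls to the robot, and variables do not carry over. Pictures are saved under pics/ and viewed, at most 10 in all, crops included, and the job is handed in when it is done.

Besides the shell and the picture viewer there is one more tool, called after "Emit:" by a JSON object that holds its "fn" and its "kwargs". step_arm: Moves the arm, as the interface text tells. Shifts and turns lie within -1 to 1; 1 stands for 0.2 m of shift or 1.5 rad of turn. Its arguments: {"type":"object","properties":{"delta_pos":{"type":"array"},"rot":{"type":"array"},"gripper":{"type":"array"},"squeeze":{"type":"number"}},"required":["delta_pos","rot","gripper"]}

```bash
mkdir -p pics
python3 - <<'E'
from cell import env, viewer
import cv2,numpy as np
for n in("scene","top"):
    c=viewer.read_camera(n); cv2.imwrite(f"pics/{n}0.png",c["img"][:,:,::-1]); print(n,c["fx"],c["fy"],c["cx"],c["cy"]); print(np.round(c["pose"],4).tolist())
o=env.get_obs(); print({k:np.round(v,3).tolist() for k,v in o.items()}, env.tcp_to_tips)
E
```

```text
scene 510.0934779741981 510.0934779741981 310.7725798651833 233.38053012566394
[[0.4625, 0.7228, -0.5135, 1.0953], [0.8866, -0.3823, 0.2605, -0.2936], [-0.0081, -0.5757, -0.8176, 0.9262], [0.0, 0.0, 0.0, 1.0]]
top 461.91730991040237 461.91730991040237 316.1998784632871 241.02451454646905
[[-0.0258, -0.9968, 0.0756, 0.4746], [-0.9993, 0.0277, 0.0243, -0.0201], [-0.0263, -0.0749, -0.9968, 1.0184], [0.0, 0.0, 0.0, 1.0]]
{'time_s': 0.1, 'qpos': [-66.286, 18.435, -4.014, 83.168, 1.294, 78.542, -3.261], 'joint_velocities': [-0.039, 0.077, 0.041, -0.179, 0.04, -0.019, 0.013], 'effort': [0.0, -49.257, -0.406, -31.34, -0.064, 0.04, 0.0], 'tool_pos': [0.253, 0.598, 0.233], 'tool_rot': [-179.9, 0.005, 157.093], 'force': [-0.367, -0.874, 0.114], 'wrist_torque': [0.016, -0.018, -0.002], 'grasp_force': 0.0, 'grip_width': 0.087} 0.011
```

View pics/scene0.png

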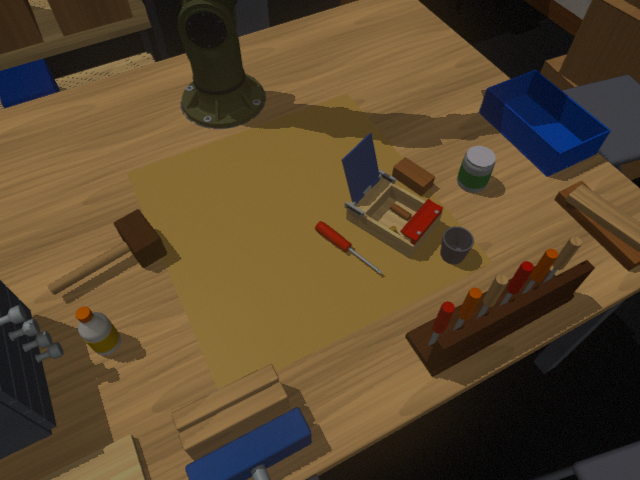

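View pics/top0.png

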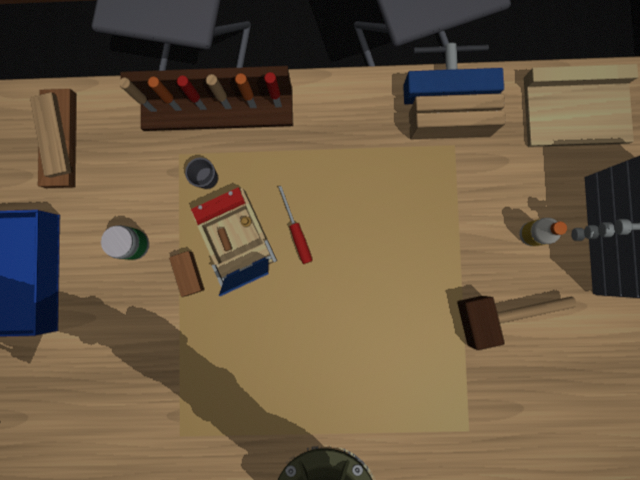

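The scene image shows the box near (395,210) with its cover upright at (362,168) and the lip at (422,220). The top image shows the box at (235,230), the lip at (218,205) and the cover leaning back at (245,277). I'll zoom in on both.

Run:
```python
import cv2,numpy as np
t=cv2.imread("pics/top0.png")[160:310,160:330]; s=cv2.imread("pics/scene0.png")[120:270,320:490]
f=lambda a:cv2.resize(a,None,fx=4,fy=4,interpolation=cv2.INTER_CUBIC)
g=lambda a:np.clip(a.astype(float)*1.6,0,255).astype(np.uint8)
cv2.imwrite("pics/t1.png",g(f(t)));cv2.imwrite("pics/s1.png",g(f(s)))
```

```text
(no output)
```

View pics/t1.png

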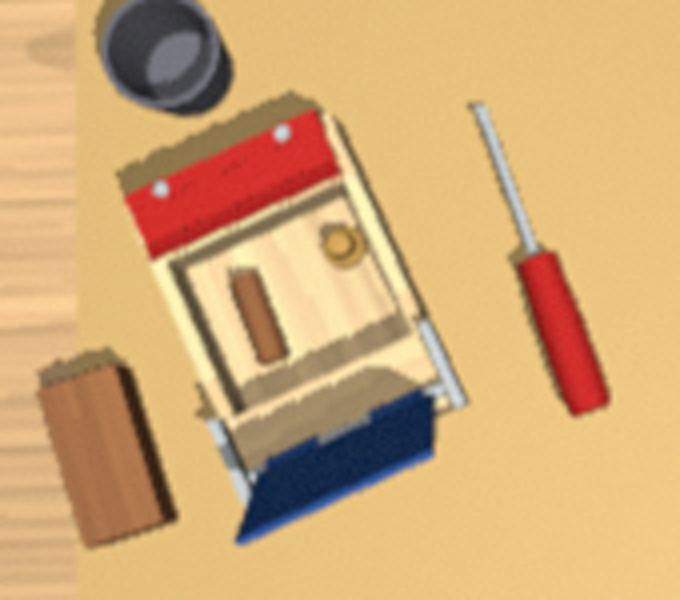

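View pics/s1.png

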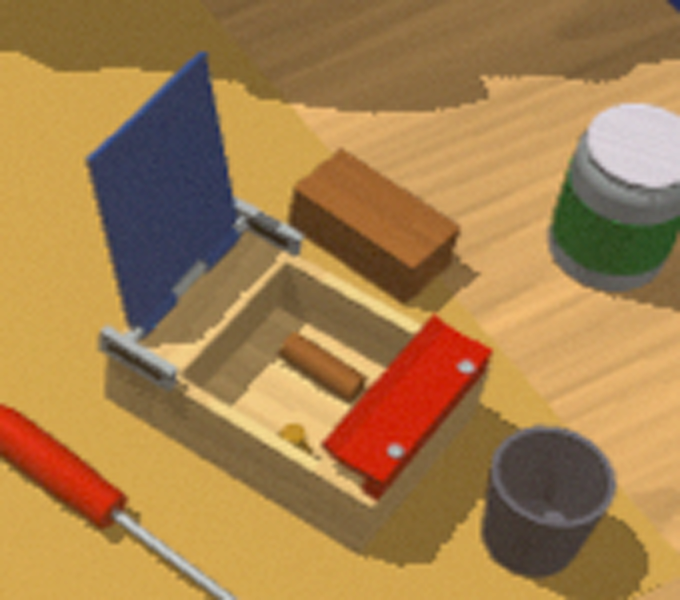

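The top crop shows the lip's top corners at (125,200), (320,110), (342,172) and (152,258), and the cover's free edge from (238,543) to (435,455). The scene crop shows the free edge from (90,158) to (205,53), and the box's foot corners at (365,552) and (105,395). Next I fit the box pose, cover angle and slide together.

```bash
cat > fit.py <<'E'
from cell import env, viewer
import numpy as np
from scipy.optimize import least_squares
from scipy.spatial.transform import Rotation as R
C={n:viewer.read_camera(n) for n in("scene","top")}
def proj(n,P):
    c=C[n];T=np.linalg.inv(c["pose"]);p=T[:3,:3]@P+T[:3,3]
    return np.array([c["fx"]*p[0]/p[2]+c["cx"],c["fy"]*p[1]/p[2]+c["cy"]])
mk=lambda o:[(n,np.array(uv)/4-0.375+off,k) for n,off,l in o for uv,k in l]
obs=mk([("top",np.array([160,160]),[((125,200),(None,55)),((320,110),(None,-55)),((342,172),(52,-55,66)),((152,258),(52,55,66)),((238,543),"e+"),((435,455),"e-")]),
("scene",np.array([320,120]),[((435,318),(52,55,66)),((325,445),(52,-55,66)),((490,350),(None,55)),((90,158),"e-"),((205,53),"e+"),((365,552),(89,-60,0)),((105,395),(-81,-60,0))])])
def loc(k,q):
    if isinstance(k,str):
        s=1 if k=="e+" else -1
        return np.array([-75+q[4]*1e3+120*np.cos(q[3]),50*s,52.5+120*np.sin(q[3])])/1e3
    return np.array([q[5]*1e3,k[1],66] if k[0] is None else k)/1e3
def w(p,q): return R.from_euler('z',q[2]).apply(p)+[q[0],q[1],0]
def res(q): return np.concatenate([proj(n,w(loc(k,q),q))-uv for n,uv,k in obs]+[[(q[4]-.002)*500]])
s=least_squares(res,[.52,.17,.4,1.8,0.002,.088]);q=s.x
print(np.round(q,4),"yaw",np.degrees(q[2]));print(np.round(s.fun,1))
E
python3 fit.py
```

```text
[0.5648 0.179  0.4021 1.8891 0.0027 0.0852] yaw 23.036133728494903
[ 0.4 -0.8 -0.5 -0.1  0.4 -1.3 -0.1 -1.   0.1 -0.2  0.3 -0.8  0.5 -1.3
 -0.3 -1.   0.1 -1.7 -0.3 -0.5 -0.3 -1.1 -1.3  0.5  0.4 -0.2  0.3]
```

Emit:
{"fn": "step_arm", "kwargs": {"delta_pos": [[-0.9, -0.9, 0], [-0.9, -0.9, 0], [-0.9, -0.9, 0], [-0.9, -0.9, 0], [-0.9, -0.9, 0], [-0.9, -0.9, 0], [-0.9, -0.9, 0], [-0.9, -0.9, 0], [-0.9, -0.9, 0], [-0.9, -0.9, 0]], "rot": [[0, 0, 0.78], [0, 0, 0.78], [0, 0, 0.78], [0, 0, 0.78], [0, 0, 0.78], [0, 0, 0.78], [0, 0, 0.78], [0, 0, 0.78], [0, 0, 0.78], [0, 0, 0.78]], "gripper": [-1, -1, -1, -1, -1, -1, -1, -1, -1, -1]}}

```text
time_s: 1.45
tool_pos: [0.3488, 0.3629, 0.2335]
tool_rot: [180.0, 0.0, 90.1]
force: [0.6, 0.3, -1.1]
grip_width: 0.0015
grasp_force: 0.0
```

```bash
cat > h.py <<'E'
from cell import env
import numpy as np,sys
from scipy.spatial.transform import Rotation as R
B=np.array([.5648,.179,0]);YB=23.04
Rb=R.from_euler('z',YB,degrees=True)
def go(x,z,y=0.):  # box-local TCP target -> step units
    o=env.get_obs();T=R.from_euler('xyz',o["tool_rot"],degrees=True)
    d=T.inv().apply(Rb.apply([x,y,z])+B-o["tool_pos"])/.2
    r=(T.inv()*R.from_euler('xyz',[180,0,YB],degrees=True)).as_rotvec()/1.5
    print("local",np.round(Rb.inv().apply(np.array(o["tool_pos"])-B),4),"d",np.round(d,3),"r",np.round(r,3),"F",np.round(Rb.inv().apply(o["force"]),1),"t",round(o["time_s"],2),"w",round(o["grip_width"],3))
go(*map(float,sys.argv[1:]))
E
python3 h.py -.14 .234
```

```text
local [-0.1268  0.2538  0.2335] d [-1.194  0.434 -0.002] r [ 0.   -0.    0.78] F [ 0.7  0.  -1.1] t 1.45 w 0.001
```

Emit:
{"fn": "step_arm", "kwargs": {"delta_pos": [[-1, 0.36, 0], [-1, 0.36, 0], [-1, 0.36, 0], [-1, 0.36, 0], [-1, 0.36, 0], [-1, 0.36, 0], [-1, 0.36, 0], [-1, 0.36, 0], [-1, 0.36, 0]], "rot": [[0, 0, 0.78], [0, 0, 0.78], [0, 0, 0.78], [0, 0, 0.78], [0, 0, 0.78], [0, 0, 0.78], [0, 0, 0.78], [0, 0, 0.78], [0, 0, 0.78]], "gripper": [-1, -1, -1, -1, -1, -1, -1, -1, -1]}}

```text
time_s: 2.58
tool_pos: [0.421, 0.163, 0.2336]
tool_rot: [-180.0, -0.0, 23.1]
force: [0.1, -0.9, 0.3]
grip_width: 0.0009
grasp_force: 0.0
```

```bash
python3 h.py -.14 .125
```

```text
local [-0.1386  0.0415  0.2336] d [-0.007  0.208  0.543] r [-0. -0.  0.] F [-0.3 -0.8  0.3] t 2.58 w 0.001
```

Emit:
{"fn": "step_arm", "kwargs": {"delta_pos": [[-0.01, 0.1, 0], [-0.01, 0.21, 0], [-0.01, 0.21, 0.18], [-0.01, 0.21, 0.36], [-0.01, 0.21, 0.54], [-0.01, 0.21, 0.54], [-0.01, 0.21, 0.54]], "rot": [[0, 0, 0], [0, 0, 0], [0, 0, 0], [0, 0, 0], [0, 0, 0], [0, 0, 0], [0, 0, 0]], "gripper": [-1, -1, -1, -1, -1, -1, -1]}}

```text
time_s: 3.45
tool_pos: [0.4364, 0.1239, 0.1269]
tool_rot: [180.0, -0.1, 23.0]
force: [0.7, 0.3, 1.4]
grip_width: 0.0006
grasp_force: 0.0
```

```bash
python3 h.py -.1 .125
python3 - <<'E'
from cell import viewer
import cv2,numpy as np
s=viewer.read_camera("scene")["img"][60:270,280:490,::-1]
cv2.imwrite("pics/s2.png",np.clip(cv2.resize(s,None,fx=2.8,fy=2.8)*1.6,0,255).astype(np.uint8))
E
```

```text
local [-0.1397 -0.0005  0.1269] d [ 0.198 -0.002  0.01 ] r [ 0.    -0.001  0.   ] F [ 0.8 -0.   1.4] t 3.45 w 0.001
```

View pics/s2.png

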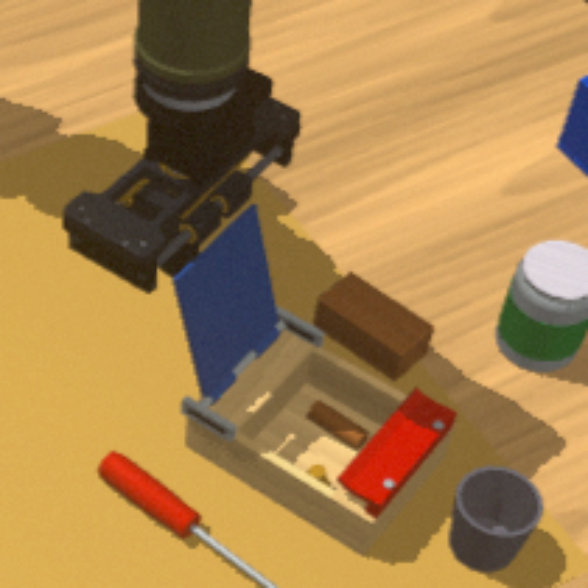

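The gripper sits behind the cover, with its body just above the free edge at (255,210) in the crop, and nothing touching. I'll start the sweep.

Emit:
{"fn": "step_arm", "kwargs": {"delta_pos": [[0.03, 0, 0], [0.06, 0, 0], [0.09, 0, 0], [0.12, 0, 0], [0.15, 0, 0], [0.18, 0, 0], [0.21, 0, 0], [0.24, 0, 0], [0.27, 0, 0], [0.3, 0, 0.01], [0.33, 0, 0.01], [0.36, 0, 0.02], [0.39, 0, 0.02]], "rot": [[0, 0, 0], [0, 0, 0], [0, 0, 0], [0, 0, 0], [0, 0, 0], [0, 0, 0], [0, 0, 0], [0, 0, 0], [0, 0, 0], [0, 0, 0], [0, 0, 0], [0, 0, 0], [0, 0, 0]], "gripper": [-1, -1, -1, -1, -1, -1, -1, -1, -1, -1, -1, -1, -1]}}

```text
time_s: 5.12
tool_pos: [0.5074, 0.1541, 0.1212]
tool_rot: [180.0, 0.0, 23.0]
force: [-1.4, 0.6, -1.5]
grip_width: 0.0009
grasp_force: 0.5
```

```bash
python3 h.py -.0288 .0962
python3 - <<'E'
from cell import viewer
import cv2,numpy as np
s=viewer.read_camera("scene")["img"][60:270,280:490,::-1]
cv2.imwrite("pics/s3.png",np.clip(cv2.resize(s,None,fx=2.8,fy=2.8)*1.6,0,255).astype(np.uint8))
E
```

```text
local [-0.0626 -0.0005  0.1212] d [ 0.169 -0.003  0.125] r [ 0.     0.001 -0.   ] F [-1.   1.1 -1.5] t 5.12 w 0.001
```

View pics/s3.png

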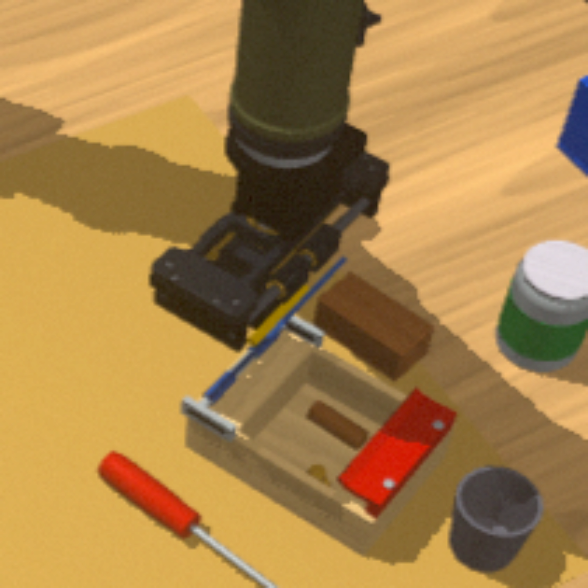

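The cover follows and appears edge-on to this camera, so its angle is about 66°, and the yellow rib is visible at (290,310). Contact is light, so I'll continue along the arc.

Emit:
{"fn": "step_arm", "kwargs": {"delta_pos": [[0.026, 0, 0.007], [0.052, 0, 0.015], [0.075, 0, 0.03], [0.097, 0, 0.045], [0.118, 0, 0.063], [0.137, 0, 0.082], [0.154, 0, 0.103], [0.169, 0, 0.125], [0.18, 0, 0.145], [0.19, 0, 0.163], [0.197, 0, 0.18], [0.203, 0, 0.198], [0.208, 0, 0.22], [0.212, 0, 0.241], [0.214, 0, 0.26], [0.215, 0, 0.275], [0.215, 0, 0.275]], "rot": [[0, 0, 0], [0, 0, 0], [0, 0, 0], [0, 0, 0], [0, 0, 0], [0, 0, 0], [0, 0, 0], [0, 0, 0], [0, 0, 0], [0, 0, 0], [0, 0, 0], [0, 0, 0], [0, 0, 0], [0, 0, 0], [0, 0, 0], [0, 0, 0], [0, 0, 0]], "gripper": [-1, -1, -1, -1, -1, -1, -1, -1, -1, -1, -1, -1, -1, -1, -1, -1, -1]}}

```text
time_s: 7.3
tool_pos: [0.5471, 0.1709, 0.0664]
tool_rot: [180.0, -0.0, 23.0]
force: [0.0, 0.2, 0.7]
grip_width: 0.0004
grasp_force: 0.3
```

```bash
python3 h.py .0 .0645
python3 - <<'E'
from cell import viewer
import cv2,numpy as np
s=viewer.read_camera("scene")["img"][120:270,320:490,::-1]
cv2.imwrite("pics/s4.png",np.clip(cv2.resize(s,None,fx=4,fy=4)*1.6,0,255).astype(np.uint8))
E
```

```text
local [-0.0194 -0.0005  0.0664] d [ 0.097 -0.003  0.01 ] r [ 0. -0. -0.] F [0.1 0.2 0.7] t 7.3 w 0.0
```

View pics/s4.png

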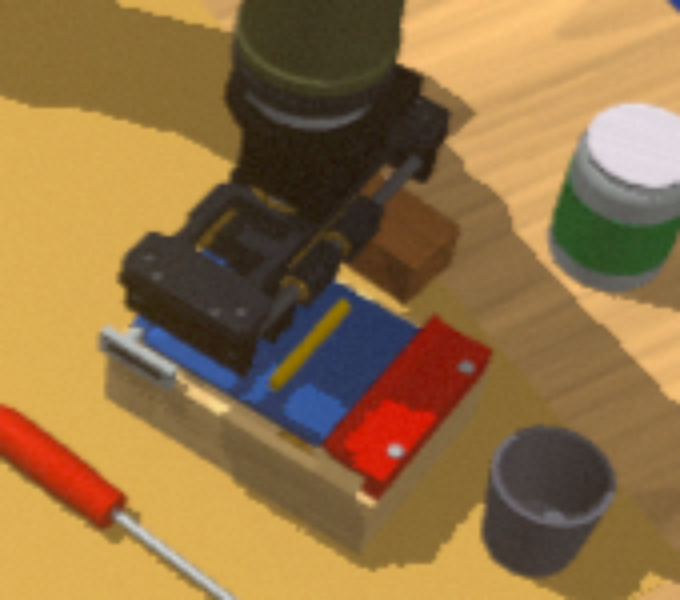

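The cover lies nearly flat beneath the tip, with the rib's middle at about (310,343) in the crop and the free edge near the lip. I'll check the slide from the rib's position before pushing.

```bash
cat > rib.py <<'E'
from h import Rb,B
from cell import viewer
import numpy as np,cv2
c=viewer.read_camera("scene");im=c["img"][120:270,320:490]
h=cv2.cvtColor(im,cv2.COLOR_RGB2HSV);H,W=im.shape[:2]
m=cv2.inRange(h,(24,200,40),(34,255,255))
n,l,s,ce=cv2.connectedComponentsWithStats(m)
print([(s[i].tolist(),ce[i].round(1).tolist()) for i in range(1,n) if s[i][4]>20])
def loc(u,v,z):
    P=c["pose"];d=P[:3,:3]@[(u-c["cx"])/c["fx"],(v-c["cy"])/c["fy"],1];t=(z-P[2,3])/d[2]
    return Rb.inv().apply(P[:3,3]+t*d-B)
for uv in[(272,385),(346,303),(310,343)]: print(np.round(loc(uv[0]/4+319.6,uv[1]/4+119.6,.0605)*1e3,1))
for i in range(1,n):
    if s[i][4]>20: print(np.round(loc(ce[i][0]+320,ce[i][1]+120,.0605)*1e3,1))
E
python3 rib.py 0 .0645
```

```text
local [-0.0194 -0.0005  0.0665] d [ 0.097 -0.002  0.01 ] r [ 0. -0. -0.] F [-0.5 -0.5  0.5] t 7.35 w 0.001
[([69, 85, 10, 10, 23], [73.3, 89.6])]
[  8.6 -37.9  60.5]
[ 8.1 34.  60.5]
[ 8.4 -1.5 60.5]
[  8.6 -16.3  60.5]
```

The rib centre is at x ≈ 8.4 mm, so the slide is about 2.4 mm and the edge is clear of the lead-in. I'll press down lightly and move up to the rib.

Emit:
{"fn": "step_arm", "kwargs": {"delta_pos": [[0, 0, 0.006], [0, 0, 0.012], [0.02, 0, 0.012], [0.04, 0, 0.012], [0.06, 0, 0.012], [0.075, 0, 0.012]], "rot": [[0, 0, 0], [0, 0, 0], [0, 0, 0], [0, 0, 0], [0, 0, 0], [0, 0, 0]], "gripper": [-1, -1, -1, -1, -1, -1]}}

```text
time_s: 8.15
tool_pos: [0.5606, 0.1767, 0.0654]
tool_rot: [-180.0, 0.0, 23.0]
force: [-3.9, -1.0, 10.1]
grip_width: 0.0002
grasp_force: 4.9
```

```bash
python3 rib.py .0205 .064
```

```text
local [-0.0048 -0.0005  0.0654] d [ 0.127 -0.002  0.007] r [-0.  0. -0.] F [-4.   0.6 10.1] t 8.15 w 0.0
[]
[  8.6 -37.9  60.5]
[ 8.1 34.  60.5]
[ 8.4 -1.5 60.5]
```

Emit:
{"fn": "step_arm", "kwargs": {"delta_pos": [[0.015, 0, 0], [0.03, 0, 0], [0.045, 0, 0], [0.06, 0, 0], [0.075, 0, 0], [0.09, 0, 0], [0.105, 0, 0], [0.115, 0, 0], [0.12, 0, 0], [0.12, 0, 0]], "rot": [[0, 0, 0], [0, 0, 0], [0, 0, 0], [0, 0, 0], [0, 0, 0], [0, 0, 0], [0, 0, 0], [0, 0, 0], [0, 0, 0], [0, 0, 0]], "gripper": [-1, -1, -1, -1, -1, -1, -1, -1, -1, -1]}}

```text
time_s: 9.45
tool_pos: [0.5815, 0.1849, 0.0652]
tool_rot: [-180.0, 0.2, 23.0]
force: [-5.2, -2.9, 10.1]
grip_width: 0.0006
grasp_force: 5.4
```

```bash
python3 rib.py .0215 .064
```

```text
local [ 0.0177 -0.0011  0.0652] d [ 0.019 -0.005  0.006] r [-0.     0.002 -0.001] F [-5.9 -0.6 10.1] t 9.45 w 0.001
[([79, 86, 15, 16, 37], [84.9, 93.8])]
[  8.6 -37.9  60.5]
[ 8.1 34.  60.5]
[ 8.4 -1.5 60.5]
[ 34.  -10.1  60.5]
```

Emit:
{"fn": "step_arm", "kwargs": {"delta_pos": [[0.005, 0, 0], [0.01, 0, 0], [0.01, 0, 0]], "rot": [[0, 0, 0], [0, 0, 0], [0, 0, 0]], "gripper": [-1, -1, -1]}}

```text
time_s: 9.88
tool_pos: [0.5829, 0.1855, 0.065]
tool_rot: [-180.0, 0.3, 23.0]
force: [-7.7, -2.8, 11.4]
grip_width: 0.0006
grasp_force: 6.5
```

Emit:
{"fn": "step_arm", "kwargs": {"delta_pos": [[0.005, 0, 0], [0.01, 0, 0], [0.01, 0, 0]], "rot": [[0, 0, 0], [0, 0, 0], [0, 0, 0]], "gripper": [-1, -1, -1]}}

```text
time_s: 10.25
tool_pos: [0.5831, 0.1856, 0.0648]
tool_rot: [-180.0, 0.5, 23.0]
force: [-11.5, -4.3, 13.6]
grip_width: 0.0003
grasp_force: 8.5
```

The cover has reached the end stop: the force rose and there was almost no travel. I'll unload and lift straight off.

Emit:
{"fn": "step_arm", "kwargs": {"delta_pos": [[-0.006, 0, -0.005], [-0.01, 0, -0.012], [-0.015, 0, -0.03], [-0.02, 0, -0.1], [-0.02, 0, -0.25], [-0.1, 0, -0.5], [-0.5, 0, -0.7], [-0.8, 0, -0.7], [-0.8, 0, -0.7], [-0.8, 0, -0.7], [-0.8, 0, -0.7]], "rot": [[0, 0, 0], [0, 0, 0], [0, 0, 0], [0, 0, 0], [0, 0, 0], [0, 0, 0], [0, 0, 0], [0, 0, 0], [0, 0, 0], [0, 0, 0], [0, 0, 0]], "gripper": [-1, -1, -1, -1, -1, -1, -1, -1, -1, -1, -1]}}

```text
time_s: 11.62
tool_pos: [0.4406, 0.1258, 0.2051]
tool_rot: [-180.0, -0.2, 23.0]
force: [-0.4, 1.0, 0.8]
grip_width: 0.0005
grasp_force: 0.0
```

```bash
python3 rib.py -.14 .2
python3 - <<'E'
from cell import viewer
import cv2,numpy as np
s=viewer.read_camera("scene")["img"][120:270,320:490,::-1]
cv2.imwrite("pics/s5.png",np.clip(cv2.resize(s,None,fx=4,fy=4)*1.6,0,255).astype(np.uint8))
E
```

```text
local [-0.1352 -0.0003  0.2051] d [-0.024 -0.002  0.025] r [-0.    -0.002 -0.   ] F [0.  1.  0.8] t 11.62 w 0.001
[([78, 82, 18, 20, 50], [86.2, 91.3])]
[  8.6 -37.9  60.5]
[ 8.1 34.  60.5]
[ 8.4 -1.5 60.5]
[32.4 -2.7 60.5]
```

View pics/s5.png

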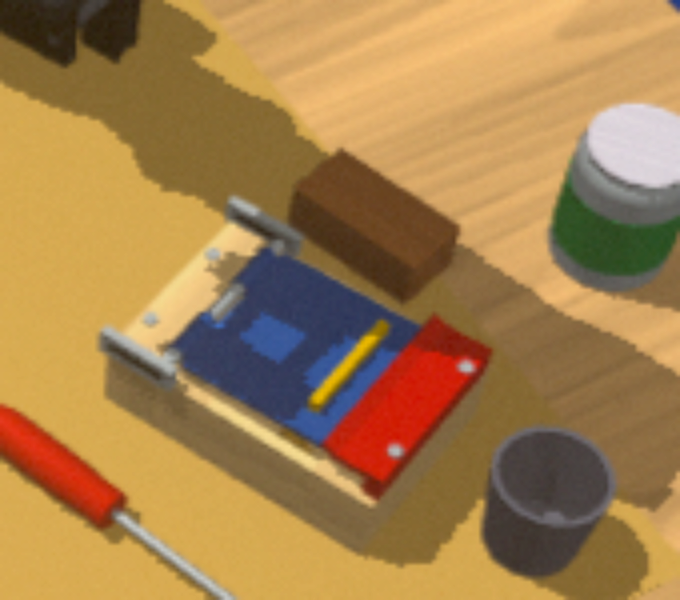

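The cover is flat under the lip with the arm clear. The rib is at x ≈ 32–33 mm, which puts the slide at about 27 mm.

```bash
python3 -c "
from cell import env
print(env.sign_off())"
```

```text
the job is handed in; nothing more can be done
None
```

The cover is closed flat and slid home under the red lip (about 27 of 28 mm, measured from the picture); the arm is clear, nothing else on the bench was touched, and the job is handed in, though the hand-in returned no verdict.

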